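# Drop the nutmeg into the mortar and ease the lid shut

### The job

Push the blue mortar along the counter until it stands against the wooden dispenser, centred under its spout. Then press the red lever down so that the linked orange lid lifts, keep it lifted until the nutmeg has rolled into the mortar, and ease the lever slowly back up so that the lid closes without slamming, then move clear. Only push and press with the fingers: lift or tip nothing, do not touch the lid or the nutmeg, and leave the bottles, jar, scoop and pestle where they stand.

Things in the scene. Friction and masses are not known exactly. Their poses are not given: they have to be found in the camera images.
- dispenser: Fixed wooden dispenser. Origin: centre of the underside of its pedestal, on the counter; its z is up, its +y points out of the spout, towards the mortar. Pedestal 120 (x) x 100 (y) x 90 mm high, so its flat upright front face lies at y = +50 mm. On top a narrow open chute (42 mm wide) slopes down towards +y; its mouth overhangs the front face, at y = +82 mm, its underside about 94 mm above the counter. The chute's highest part, its rear end at y = -70 mm, is 157 mm high.
- drop (a point): Point on the counter where the mortar's centre belongs: under the spout, 58 mm in front of the pedestal's front face (with the mortar against the face its centre is within 3 mm of this). Same axes as the dispenser.
- mortar: Loose blue ceramic mortar, round, nearly straight-sided, no pestle in it: outer radius 58 mm low down, 60 mm at the rim, 76 mm high, wall 9 mm, inside floor 14 mm up, about 0.6 kg; slides on the counter with 3 to 6 N. Origin: centre of its underside. It starts upright on the counter 80 to 130 mm too far out from the drop point, along the dispenser's +y, and up to 15 mm to either side.
- nutmeg_center (a point): Centre of the nutmeg, a brown ball of 26 mm diameter that lies in the chute behind the lid's down-turned lip; it rolls out and falls into the mortar by itself once the lid is lifted by about 0.4 rad.
- paddle (a point): Centre of the top face of the lever's red paddle; it moves with the lever. The paddle is flat and level at rest, 80 mm (dispenser x) by 55 mm (dispenser y), 8 mm thick, its top 148 mm above the counter, at y = -148 mm of the dispenser. Its z axis is normal to the face.
- lever (a joint): Lever angle in rad: 0 at rest (up), grows as the paddle is pressed down, 0.42 at its lower stop. The pivot is horizontal, along the dispenser's x, at y = -38 mm and 132 mm above the counter; the paddle's centre is 110 mm behind it (towards -y), so it goes down by about 45 mm in all. A spring pushes it back up: about 3 N at the paddle at rest, 5 N when fully pressed; let go, it flies up and the lid slams.
- lid (a joint): Angle of the orange lid over the chute in rad: 0 shut, grows as it lifts, 0.84 fully open. It is linked to the lever and always turns twice the lever's angle. Its hinge lies on the upper side; the lid is 62 mm long and 46 mm wide, with a slot along its middle through which the nutmeg shows.
- lip (a point): Middle of the front edge of the orange lid, on its top face, 60 mm from its hinge line; the lip there hangs 25 mm down into the chute (the lid is not to be touched).
- bottle_a: Loose amber swing-top bottle, 64 mm across, 178 mm high, at the back. Origin: centre of its underside.
- bottle_b: A second bottle like it. Origin: centre of its underside.
- jar: Loose clear jar with a white snap lid, 82 mm across, 100 mm high. Origin: centre of its underside.
- scoop: Loose steel measuring scoop, cup 54 mm across and 28 mm high, handle 85 mm towards its -x. Origin: centre of the cup's underside.
- pestle: Loose blue pestle lying on the counter along its x, 113 mm long, 36 mm thick. Origin: on the counter under its thick end.
- nutmeg: The nutmeg itself; it turns as it rolls, so use nutmeg_center for its place.
Mind the look-alikes: they are no part of the job. There is more than one size of the mortar; the one meant has the size given above.

How it is judged (in metres and radians):
On the way, in this order (a step that is already met when the one before it is completed fails the run):
1. the mortar stands under the spout (centre within 30 mm of the drop point), the lid still shut (horizontal distance between mortar and drop below 0.03 m and value of joint lid below 0.1 rad), for 0.2 s.
2. the nutmeg is in the mortar while the lever holds the lid up (horizontal distance between nutmeg_center and mortar below 0.045 m and z of nutmeg_center in the frame of mortar below 0.06 m and value of joint lid above 0.35 rad), for 0.1 s.
At the end, for the whole second after the job is handed in: The nutmeg lies in the mortar (centre within 45 mm of its axis, below its rim), the mortar stands upright and still on the counter within 30 mm of the drop point, and the lid is shut (within 0.04 rad) (horizontal distance between nutmeg_center and mortar below 0.045 m and z of nutmeg_center in the frame of mortar below 0.06 m and horizontal distance between mortar and drop below 0.03 m and value of joint lid below 0.04 rad and angle between mortar's own z axis and vertical below 0.1 rad and height (world z) of mortar below 0.005 m and linear speed of mortar below 0.02 m/s); the robot touches nothing.
It fails at once if the lid slams (turns shut faster than 2 rad/s in the last 0.25 rad) (velocity of joint lid below -2 rad/s and value of joint lid below 0.25 rad).
It fails at once if the mortar is lifted (over 10 mm) or tipped (over 0.25 rad) (height (world z) of mortar above 0.01 m or angle between mortar's own z axis and vertical above 0.25 rad).
It fails at once if the lid is touched by the robot (contact force between any of the fingers, the arm and lid above 0.5 N).
It fails at once if the nutmeg is touched by the robot (contact force between any of the fingers, the arm and nutmeg above 0.2 N).
It fails at once if a bottle, the jar, the scoop or the pestle is moved (over 30 mm) (distance of any of bottle_a, bottle_b, jar, scoop, pestle from where it was at the start of the episode above 0.03 m).
It also fails if it takes over 64 s, if anything falls off the work surface, if the arm or the gripper's body presses on something with over 40 N, if the wrist force passes 120 N, or if a joint passes its speed limit or range.

### The arm

A 7-joint arm with a two-finger parallel gripper is mounted at the origin on the work surface. World frame = base frame: x ahead of the robot, y to its left, z up, the work surface at z = 0. Lengths are in mm, angles in rad, forces in N, time in s.
With the tool pointing down it reaches from about 425 to 950 mm from the base axis. Payload 16.7 kg.
Tool frame: the origin (TCP) lies at the very end of the fingers, on their centre line; the grasp point (between the pads) lies 19 mm behind it (env.grip_point_offset is the distance from the TCP to the grasp point, in mm); z points along the fingers, y is the line along which they close (so a half turn about z gives the same grasp; the last joint's range is limited). The gripper opens to 94 mm and grips with 3 to 60 N. Pads are 16 mm wide; open, the fingers measure 119 mm over their backs; the gripper's body (75 mm by 177 mm) begins 78 mm behind the grasp point.
Start: joints at [-0.149, 0.426, 0.074, 1.606, -0.034, 1.111, -0.067], TCP at [674.962, -0.018, 205.467] pointing down, gripper open.
Joint ranges: [-2.85, 2.85], [-0.5, 2.14], [-1.23, 1.37], [0.21, 2.46], [-1.02, 4.16], [0.16, 2.05], [-2.73, 2.73]. Speed limits (rad/s): [1.89, 1.89, 2.39, 2.39, 3.01, 3.01, 3.01].

### API

Orientations are given as a 3x3 rotation matrix whose columns are the frame's x, y, z axes.
In Python, from workcell import readout, optics, job, spot_in, silhouettes, spot_point, env gives the robot as it stands. The module is installed in compiled form; this text tells all that it offers.
- The arm moves only by the shell command python3 -m handwheel 'ROWS' [FORCE]. ROWS is JSON, a list of rows, each a list of 7 numbers: the shift along the world's x, y, z in mm, then the turn, a rotation vector about the world's x, y, z in degrees, then the closure, from 0 (fully open) to 1 (shut). In form: [[dx, dy, dz, wx, wy, wz, hand], ...]. A call has 1 to 12 rows; each row is the pose to reach, as a shift and turn from the pose commanded when the call began; what a row does not reach only later rows make up. A row lasts 1/8 s, in which the tool goes at most 62.5 mm and 10.7 degrees, less where a joint would pass 70% of its speed; a pose out of reach is approached as far as the arm can. A call with a gripper value outside its range is refused whole. The fingers move at their own pace and stop on an object; FORCE is the grip in N (left out, the last holds). Time passes only in rows, so rows that repeat a pose let the fingers close. It gives the time, the measured TCP pose, the force, the opening and the grip force at its end, in the units of the state.
- readout.read_state(): the state, without advancing time (a new reading comes with each control period).
- optics.read_camera(name): name is "scene" or "side" or "wrist"; returns a dict with "color" (420x560x3 uint8, red, green, blue), "depth" (420x560 float32, mm along the optical axis (not along the pixel's ray), 0 where there is no reading), "camera_matrix" (3x3 intrinsics, pixels), "R" (3x3) and "t" (3): a world point X has camera coordinates R X + t. Camera axes: x right, y down, z forward; pixel columns grow to the right and rows downward; lengths in mm; the calibration is good to about 2 mm. A picture is of the moment at which its call begins.
- job.close_job(): hands the job in; it is judged then, once.
Trained networks look in a picture, given as the dict that the camera call returned (one of the last four; its "shot" number tells which), for a name from the list of things; names that differ only in an ending like _2 or _b are one class to them, and where a whole thing is asked for, a point or a joint stands for the part that bears it (a point fixed in the world has none). Each returns a list of dicts, best first, with "score" (0 to 1); they miss things now and then, are a little off and sometimes report something else, mostly with a low value. They report only what shows in the picture. A call takes as long as a camera call. They do not tell look-alikes from the thing itself.
- spot_in(thing, picture): "point" ([x, y, z] in mm, in world coordinates, good to about 4 mm: the middle of the surface that is visible of it).
- silhouettes(thing, picture): "mask" (420x560 bool, what is visible of it).
- spot_point(thing, picture): "point" ([x, y, z] in mm, in world coordinates, good to about 4 mm: a listed point, or the origin of a listed thing).
The state is a dict: "time": time; "joint_positions": joint angles; "dq": joint speeds; "joint_torque": joint torques, N m; "position": TCP position; "tcp_rot": TCP orientation; "contact_force": force on the tool from outside, world axes, zero at the start; "ft_torque": the same for the moment, N m; "gripper_width": finger opening in mm; "gripper_force": force on a finger pad.
Only numpy, scipy, OpenCV 4.12 (cv2) and the standard library are available. Lean on these libraries where they do the work, as an engineer would, in place of code of your own. Each camera call takes 0.05 s, during which the arm holds its last target. There are 200 camera calls.

## Working session

There is one attempt and no reset: what is moved stays moved. The work goes in short steps, Python scripts to look and compute and a shell command to move; the robot and the scene stay as the last step left them, time stands still between calls to the robot, and variables do not carry over. Pictures are saved under pics/ and viewed, at most 10 in all, crops included, and the job is handed in when it is done.

```bash
mkdir -p pics; cat > m.py <<'E'
from workcell import readout, optics, job, spot_in, silhouettes, spot_point, env
import numpy as np, cv2
np.set_printoptions(precision=1,suppress=True)
def shot(n,f=None):
    p=optics.read_camera(n)
    if f: cv2.imwrite('pics/'+f+'.png',p['color'][:,:,::-1])
    return p
def show(p,names,fn=spot_point):
    for n in names:
        print(n,[(np.round(d['point'],0).tolist(),round(d['score'],2)) for d in fn(n,p)[:4]])
E
python3 - <<'E'
from m import *
a=shot('scene','s1');b=shot('side','d1')
cv2.imwrite('pics/both.png',cv2.resize(np.vstack([a['color'],b['color']])[:,:,::-1],(400*1,600)))
N=['dispenser','drop','mortar','nutmeg_center','paddle','lip','bottle_a','jar','scoop','pestle']
for p in (a,b): show(p,N); print()
print(a['t'],-a['R'].T@a['t'],-b['R'].T@b['t'])
E
```

```text
dispenser [([496.0, -123.0, 2.0], 0.68)]
drop [([382.0, 532.0, -2.0], 0.71), ([476.0, -14.0, -3.0], 0.67)]
mortar [([449.0, 64.0, 1.0], 0.86), ([449.0, 276.0, 2.0], 0.8), ([601.0, 55.0, -6.0], 0.71)]
nutmeg_center []
paddle [([517.0, -270.0, 151.0], 0.69)]
lip [([453.0, 64.0, 3.0], 0.2)]
bottle_a [([760.0, 19.0, -4.0], 0.96), ([757.0, -188.0, -3.0], 0.85)]
jar [([746.0, 255.0, 0.0], 0.57)]
scoop [([381.0, 531.0, -3.0], 0.83)]
pestle [([352.0, -368.0, 4.0], 0.51)]

dispenser [([495.0, -124.0, 0.0], 0.91), ([486.0, -73.0, 121.0], 0.38)]
drop [([518.0, -263.0, 147.0], 0.72)]
mortar [([448.0, 280.0, -0.0], 0.73), ([453.0, 65.0, 3.0], 0.67), ([608.0, 61.0, -3.0], 0.57), ([487.0, -50.0, 140.0], 0.16)]
nutmeg_center [([483.0, -73.0, 121.0], 0.6)]
paddle [([522.0, -266.0, 147.0], 0.8), ([486.0, -74.0, 119.0], 0.37)]
lip [([486.0, -50.0, 141.0], 0.73)]
bottle_a [([764.0, 18.0, 1.0], 0.79), ([756.0, -187.0, 1.0], 0.59)]
jar [([746.0, 256.0, 2.0], 0.66)]
scoop [([387.0, 534.0, 5.0], 0.43)]
pestle [([351.0, -372.0, 4.0], 0.85)]

[ 183.4 -346.8 1909.5] [1339.4  497.  1326.3] [ 487.5 -812.5  745. ]
```

View pics/s1.png

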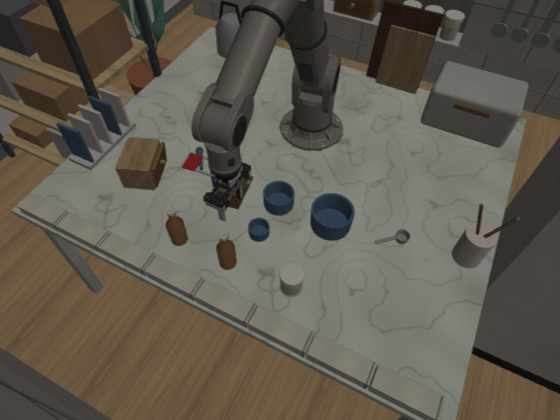

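View pics/d1.png

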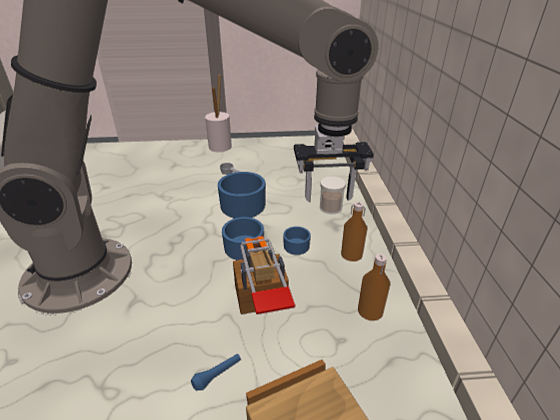

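The mortar meant is probably the middle one of the three blue bowls: scene (279,198), side (243,240). The larger bowl is at scene (331,216) and the small one at (259,229). In the side view the dispenser's red paddle is at (273,300) and the orange lid at (257,243). Next I'll measure the sizes and axes precisely.

```bash
cat >> m.py <<'E'
def cloud(p,m):
    v,u=np.nonzero(m&(p['depth']>0)); z=p['depth'][v,u]; K=p['camera_matrix']
    c=np.stack([(u-K[0,2])/K[0,0]*z,(v-K[1,2])/K[1,1]*z,z],1)
    return (c-p['t'])@p['R']
from scipy.optimize import least_squares
def circ(P):
    q=P[:,:2]; f=lambda a:np.hypot(*(q-a[:2]).T)-a[2]
    r=least_squares(f,[*q.mean(0),50],loss='soft_l1',f_scale=2); return r.x
def bowls(p):
    for d in silhouettes('mortar',p):
        P=cloud(p,d['mask']); h=np.percentile(P[:,2],98); R=P[P[:,2]>h-5]
        if len(R)>8: print('bowl',round(d['score'],2),'top',round(h,1),'rim c,r',circ(R),len(R))
def paddle(p):
    for d in silhouettes('paddle',p)[:2]:
        P=cloud(p,d['mask']); z=np.median(P[:,2]); R=P[abs(P[:,2]-z)<6]
        print('paddle',round(d['score'],2),'z',round(z,1),cv2.minAreaRect(R[:,:2].astype(np.float32)),len(R))
E
python3 - <<'E'
from m import *
for n in('scene','side'):
    p=shot(n);bowls(p);paddle(p)
    for d in silhouettes('dispenser',p)[:1]:
        P=cloud(p,d['mask'])
        # side faces of the pedestal
        R=P[(P[:,2]>10)&(P[:,2]<85)]; print('disp',len(R),cv2.minAreaRect(R[:,:2].astype(np.float32)))
E
```

```text
bowl 0.94 top 101.6 rim c,r [451.4 278.8  71.7] 250
bowl 0.88 top 53.5 rim c,r [606.5  60.6  36.4] 66
bowl 0.81 top 78.8 rim c,r [453.9  65.   54.8] 129
paddle 0.62 z 146.9 ((511.1614074707031, -231.77996826171875), (86.3857650756836, 124.17500305175781), 7.6229047775268555) 265
disp 174 ((485.84039306640625, -195.8771209716797), (286.53143310546875, 119.04885864257812), 76.77952575683594)
bowl 0.89 top 99.7 rim c,r [449.8 274.4  71.7] 304
bowl 0.77 top 133.7 rim c,r [493.6 -92.2  42.6] 36
bowl 0.68 top 51.4 rim c,r [605.9  57.5  36.4] 135
bowl 0.57 top 173.5 rim c,r [761.1  13.9   7.7] 43
paddle 0.71 z 147.1 ((510.8065490722656, -231.34326171875), (79.59231567382812, 132.74664306640625), 9.359814643859863) 955
paddle 0.16 z 135.6 ((501.15997314453125, -172.17710876464844), (96.27986907958984, 251.45590209960938), 12.772789001464844) 657
disp 498 ((486.0501708984375, -81.51941680908203), (118.34434509277344, 188.85794067382812), 9.534046173095703)
```

```bash
python3 - <<'E'
from m import *
s=readout.read_state();print(s['time'],s['position'],s['gripper_width']);print(s['tcp_rot'])
E
```

```text
1.5 [675.   -0.  205.5] 93.81782763364
[[ 0.  1. -0.]
 [ 1. -0.  0.]
 [ 0. -0. -1.]]
```

```bash
python3 -m handwheel '[[-45,28,0,0,0,3,0.47],[-95,60,0,0,0,6,0.47],[-145,92,0,0,0,9,0.47],[-195,123,0,0,0,9.4,0.47],[-236,148,0,0,0,9.4,0.47],[-236,148,0,0,0,9.4,0.47],[-236,148,-50,0,0,9.4,0.47],[-236,148,-100,0,0,9.4,0.47],[-236,148,-130,0,0,9.4,0.47],[-236,148,-130,0,0,9.4,0.47]]' 20
python3 - <<'E'
from m import *
p=shot('side','s2');bowls(p);paddle(p)
p=shot('scene');bowls(p);show(p,['mortar','dispenser','nutmeg_center','paddle','lip','drop'])
E
```

```text
time: 2.75
position: [438.2, 147.1, 74.0]
tcp_rot: [[-0.163, 0.987, -0.003], [0.987, 0.163, -0.002], [-0.001, -0.004, -1.0]]
contact_force: [0.6, -0.0, 0.1]
gripper_width: 50.0
gripper_force: 0.0
bowl 0.85 top 51.3 rim c,r [605.6  57.3  36.4] 140
bowl 0.67 top 99.0 rim c,r [449.4 272.2  70.6] 106
bowl 0.64 top 77.6 rim c,r [452.8  60.3  55. ] 225
bowl 0.52 top 151.4 rim c,r [ 509.7 -227.5   49.5] 937
paddle 0.62 z 147.0 ((513.1980590820312, -244.0413360595703), (79.66477966308594, 106.52104949951172), 8.679951667785645) 951
bowl 0.89 top 53.1 rim c,r [606.7  60.8  36.4] 73
bowl 0.75 top 148.5 rim c,r [488.7 -86.4  20.6] 35
bowl 0.67 top 101.6 rim c,r [451.5 279.1  71.2] 230
bowl 0.61 top 79.2 rim c,r [454.9  65.8  54.3] 89
mortar [([601.0, 59.0, -5.0], 0.98), ([451.0, 275.0, -3.0], 0.57), ([451.0, 64.0, 1.0], 0.55)]
dispenser [([494.0, -120.0, 1.0], 0.63)]
nutmeg_center []
paddle [([514.0, -273.0, 149.0], 0.76)]
lip [([482.0, -51.0, 137.0], 0.7)]
drop [([475.0, -13.0, -4.0], 0.92)]
```

View pics/s2.png

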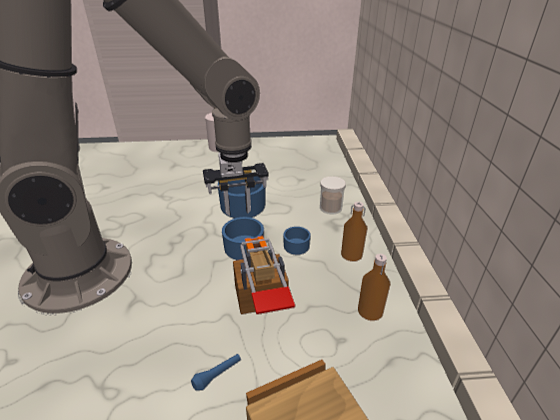

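```bash
python3 -m handwheel '[[0,0,-30,0,0,0,0.47],[0,0,-50,0,0,0,0.47],[2,-10,-50,0,0,0,0.47],[3,-20,-50,0,0,0,0.47],[6,-30,-50,0,0,0,0.47],[9,-40,-50,0,0,0,0.47],[12,-50,-50,0,0,0,0.47],[15,-60,-50,0,0,0,0.47],[18,-70,-50,0,0,0,0.47],[21,-80,-50,0,0,0,0.47],[24,-90,-50,0,0,0,0.47],[24,-90,-50,0,0,0,0.47]]'
python3 - <<'E'
from m import *
def col(p,h0,h1,nm):
    h=cv2.cvtColor(p['color'],cv2.COLOR_RGB2HSV); P=cloud(p,(h[...,0]>=h0)&(h[...,0]<=h1)&(h[...,1]>190)&(h[...,2]>90))
    P=P[(abs(P[:,0]-495)<100)&(abs(P[:,1]+150)<180)]
    print(nm,len(P),np.median(P,0) if len(P) else '',cv2.minAreaRect(P[:,:2].astype(np.float32)) if len(P)>4 else '')
for n in('side','scene'):
    p=shot(n,'3'+n);bowls(p);show(p,['mortar','dispenser','drop']);col(p,0,3,'red');col(p,6,14,'orange')
E
```

```text
time: 4.8
position: [463.0, 56.7, 25.3]
tcp_rot: [[-0.162, 0.987, -0.0], [0.987, 0.162, -0.001], [-0.001, -0.0, -1.0]]
contact_force: [-1.0, 0.4, -0.7]
gripper_width: 50.1
gripper_force: 0.0
bowl 0.67 top 149.8 rim c,r [ 515.5 -268.7   26.8] 835
bowl 0.65 top 101.4 rim c,r [449.9 271.4  71.8] 114
bowl 0.63 top 51.6 rim c,r [606.   57.1  36.1] 131
bowl 0.56 top 78.3 rim c,r [474.4  -8.1  55.8] 194
mortar [([606.0, 61.0, -2.0], 0.97), ([448.0, 276.0, -1.0], 0.73), ([473.0, -3.0, 0.0], 0.67), ([486.0, -72.0, 118.0], 0.41)]
dispenser [([493.0, -121.0, -4.0], 0.97)]
drop []
red 810 [ 515.9 -271.1  147.9] ((513.0851440429688, -232.8240966796875), (79.85173797607422, 132.4709930419922), 4.750669956207275)
orange 125 [493.8 -83.7 139. ] ((506.0903015136719, -108.28300476074219), (86.28731536865234, 125.92190551757812), 7.558079242706299)
bowl 0.88 top 53.1 rim c,r [607.1  61.1  36.4] 66
bowl 0.87 top 101.7 rim c,r [451.4 279.1  71.9] 250
bowl 0.76 top 79.5 rim c,r [475.8  -2.6  54.6] 71
bowl 0.19 top 153.0 rim c,r [ 520.1 -267.9   26.6] 113
mortar [([473.0, -3.0, 1.0], 0.72), ([452.0, 278.0, -2.0], 0.67), ([604.0, 58.0, -6.0], 0.55)]
dispenser [([495.0, -120.0, -2.0], 0.79)]
drop []
red 81 [ 520.4 -264.1  148. ] ((518.426025390625, -265.6794128417969), (73.55913543701172, 48.76080322265625), 9.478251457214355)
orange 0
```

```bash
python3 -m handwheel '[[1,-4,0,0,0,0,0.47],[1,-7,0,0,0,0,0.47],[2,-10,0,0,0,0,0.47]]'; python3 -m handwheel '[[0,-1,0,0,0,0,0.47],[0,-2,0,0,0,0,0.47]]' | grep -E 'force|posit'
```

```text
time: 5.68
position: [464.9, 47.8, 25.5]
tcp_rot: [[-0.163, 0.987, -0.0], [0.987, 0.163, 0.0], [0.0, -0.0, -1.0]]
contact_force: [-0.4, 2.2, 0.3]
gripper_width: 49.9
gripper_force: 1.3
position: [465.1, 46.7, 25.5]
contact_force: [-0.8, 11.5, -0.9]
gripper_force: 4.9
```

```bash
python3 -m handwheel '[[0,-1,0,0,0,0,0.47],[0,-1,0,0,0,0,0.47]]' | grep -E 'force|posit'
python3 - <<'E'
from m import *
for n in('side','scene'):
    p=shot(n,'4'+n);bowls(p);show(p,['mortar','dispenser','lip','nutmeg_center'])
cv2.imwrite('pics/4c.png',cv2.resize(cv2.imread('pics/4side.png')[170:330,190:340],None,fx=4,fy=3.6,interpolation=2))
E
```

```text
position: [465.1, 46.7, 25.5]
contact_force: [-0.8, 13.5, -1.4]
gripper_force: 6.0
bowl 0.88 top 77.9 rim c,r [476.7 -17.5  55.6] 170
bowl 0.74 top 51.0 rim c,r [605.7  57.3  36.2] 137
bowl 0.59 top 155.5 rim c,r [463.4  49.9  41.8] 9
bowl 0.34 top 150.2 rim c,r [488.8 -78.4  35.4] 65
mortar [([449.0, 280.0, 1.0], 0.81), ([473.0, -10.0, 3.0], 0.74), ([606.0, 60.0, -2.0], 0.56)]
dispenser [([490.0, -122.0, -0.0], 0.92)]
lip [([484.0, -49.0, 140.0], 0.71)]
nutmeg_center [([483.0, -71.0, 120.0], 0.54)]
bowl 0.94 top 53.5 rim c,r [606.8  61.   36.2] 61
bowl 0.65 top 152.0 rim c,r [ 517.1 -209.2   58.7] 220
bowl 0.61 top 101.4 rim c,r [451.6 279.5  71.3] 246
bowl 0.58 top 91.0 rim c,r [488.9  18.2  62.5] 12
mortar [([475.0, -13.0, -1.0], 0.88), ([602.0, 58.0, -3.0], 0.69), ([453.0, 278.0, -2.0], 0.56)]
dispenser [([491.0, -124.0, -1.0], 0.74)]
lip [([482.0, -52.0, 133.0], 0.49)]
nutmeg_center [([516.0, -270.0, 151.0], 0.52)]
```

View pics/4c.png

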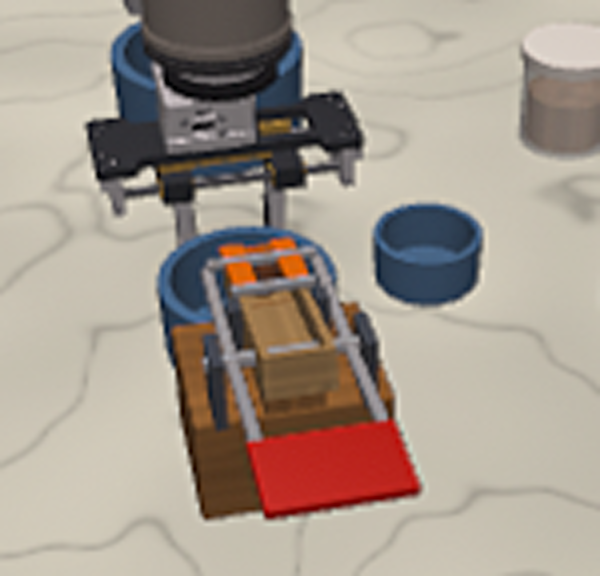

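The mortar stands against the pedestal under the chute: in the crop, its rim at (245,290) touches the front face behind the orange lid at (265,262). Next I'll back off, lift and move over the paddle with the fingers shut.

```bash
python3 -m handwheel '[[-2,12,0,0,0,0,0.47],[-4,30,0,0,0,0,0.47],[-4,30,60,0,0,0,0.47],[-4,30,120,0,0,0,0.6],[-4,30,190,0,0,0,1],[-4,30,190,0,0,0,1],[5,-15,190,0,0,0,1],[12,-60,190,0,0,0,1],[20,-105,190,0,0,0,1],[27,-150,190,0,0,0,1],[35,-195,190,0,0,0,1],[42,-240,190,0,0,0,1]]'
python3 -m handwheel '[[6,-40,0,0,0,0,1],[10,-70,0,0,0,0,1],[10,-72,0,0,0,0,1],[10,-72,0,0,0,0,1]]'
python3 - <<'E'
from m import *
p=shot('scene');bowls(p);show(p,['mortar','paddle'])
p=shot('side');bowls(p);show(p,['paddle','mortar'])
E
```

```text
time: 8.28
position: [506.7, -196.3, 214.7]
tcp_rot: [[-0.163, 0.987, -0.001], [0.987, 0.163, -0.0], [-0.0, -0.001, -1.0]]
contact_force: [0.7, -0.0, 0.2]
gripper_width: 0.3
gripper_force: 0.0
time: 8.78
position: [516.7, -266.3, 214.8]
tcp_rot: [[-0.163, 0.987, -0.001], [0.987, 0.163, 0.0], [0.001, -0.001, -1.0]]
contact_force: [0.5, -0.5, -0.4]
gripper_width: 0.3
gripper_force: 0.0
bowl 0.65 top 54.0 rim c,r [606.7  61.   36.3] 65
bowl 0.61 top 101.4 rim c,r [450.8 278.8  72. ] 249
bowl 0.6 top 80.0 rim c,r [477.8 -11.3  55. ] 90
mortar [([602.0, 56.0, -5.0], 0.93), ([450.0, 278.0, -2.0], 0.68), ([472.0, -12.0, 1.0], 0.67)]
paddle [([514.0, -273.0, 150.0], 0.61)]
bowl 0.96 top 51.0 rim c,r [605.7  57.2  36.5] 78
bowl 0.83 top 364.3 rim c,r [ 409.2 -256.1   65.6] 21
bowl 0.29 top 173.5 rim c,r [760.1  14.2   8.2] 48
paddle [([519.0, -266.0, 145.0], 0.71)]
mortar [([608.0, 61.0, -4.0], 0.65), ([475.0, -12.0, -1.0], 0.51), ([351.0, -370.0, 2.0], 0.36)]
```

```bash
python3 -m handwheel '[[0,0,-30,0,0,0,1],[0,0,-52,0,0,0,1],[0,0,-60,0,0,0,1],[0,0,-66,0,0,0,1],[0,0,-72,0,0,0,1],[0,0,-78,0,0,0,1],[0,0,-84,0,0,0,1],[0,0,-90,0,0,0,1],[0,0,-96,0,0,0,1],[0,0,-102,0,0,0,1],[0,0,-104,0,0,0,1],[0,0,-104,0,0,0,1]]'
python3 -m handwheel '[[0,0,0,0,0,0,1],[0,0,0,0,0,0,1],[0,0,0,0,0,0,1],[0,0,0,0,0,0,1],[0,0,0,0,0,0,1],[0,0,0,0,0,0,1],[0,0,0,0,0,0,1],[0,0,0,0,0,0,1]]' | grep -E 'force|pos'
python3 - <<'E'
from m import *
p=shot('scene','5a');show(p,['nutmeg_center','lip','mortar']);show(p,['nutmeg'],spot_in)
q=shot('side','5b');show(q,['nutmeg_center','lip']);show(q,['nutmeg'],spot_in)
a=cv2.resize(p['color'][150:260,200:320],(400,367),interpolation=2);b=cv2.resize(q['color'][200:310,200:320],(400,367),interpolation=2)
cv2.imwrite('pics/5.png',np.hstack([a,b])[:,:,::-1])
E
```

```text
time: 10.68
position: [516.8, -266.8, 111.3]
tcp_rot: [[-0.163, 0.987, -0.001], [0.987, 0.163, 0.0], [0.0, -0.0, -1.0]]
contact_force: [-0.1, 1.1, 3.6]
gripper_width: 0.7
gripper_force: 1.7
position: [516.9, -267.0, 111.5]
contact_force: [-0.5, 1.0, 3.9]
gripper_force: 1.7
nutmeg_center []
lip [([484.0, -58.0, 177.0], 0.55)]
mortar [([450.0, 280.0, -1.0], 0.89), ([600.0, 58.0, -7.0], 0.75), ([474.0, -11.0, -1.0], 0.66)]
nutmeg []
nutmeg_center [([482.0, -59.0, 181.0], 0.45)]
lip [([519.0, -263.0, 108.0], 0.68), ([488.0, -57.0, 179.0], 0.45), ([763.0, 18.0, -0.0], 0.32)]
nutmeg []
```

View pics/5.png

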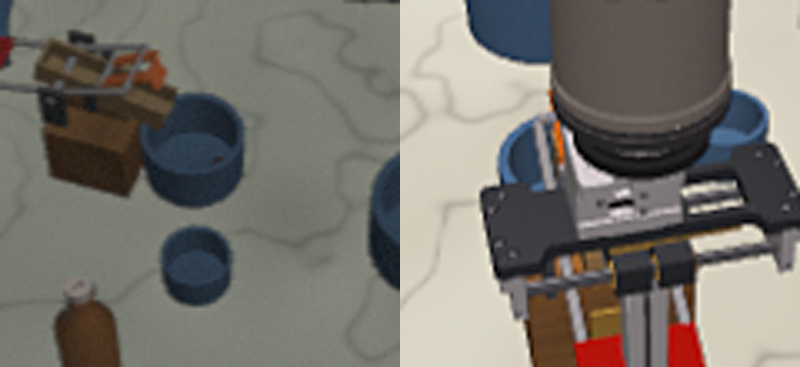

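The lid is up. A small brown spot at (218,158) in the left crop, just inside the mortar's near rim, may be the top of the nutmeg. I'll check it with depth and colour, and against the picture taken before the press.

```bash
python3 -m handwheel '[[0,0,0,0,0,0,1],[0,0,0,0,0,0,1],[0,0,0,0,0,0,1],[0,0,0,0,0,0,1]]' | grep -E 'time'
python3 - <<'E'
from m import *
p=shot('scene','6a')
old=cv2.imread('pics/4scene.png')[:,:,::-1]
c=p['color'][192:204,258:272].astype(int)
m=np.zeros((420,560),bool);m[180:212,245:275]=1
C=p['color'].astype(int);m&=(C[...,0]>C[...,2])
print('brown px',m.sum());P=cloud(p,m);v,u=np.nonzero(m);print(np.c_[u,v,P][:40] if len(P)==len(u) else P)
K=lambda im:cv2.resize(im[175:215,235:285],(400,320),interpolation=2)
w=shot('wrist')
cv2.imwrite('pics/6.png',np.vstack([np.hstack([K(old),K(p['color'])]),np.hstack([cv2.resize(w['color'],(373,280)),np.zeros((280,427,3),np.uint8)])])[:,:,::-1])
show(w,['nutmeg'],spot_in)
E
```

```text
time: 12.62
brown px 169
[[245.  180.  479.4 -61.6 108.2]
 [246.  180.  475.2 -59.9 104.6]
 [247.  180.  469.7 -58.9  99.4]
 [248.  180.  472.2 -52.9 105.3]
 [249.  180.  467.2 -51.6 100.7]
 [250.  180.  466.4 -47.7 101.9]
 [251.  180.  466.1 -43.5 103.9]
 [268.  180.  359.3 -28.4  -1.3]
 [269.  180.  359.9 -23.4   2.1]
 [270.  180.  359.4 -19.1   3.9]
 [271.  180.  359.  -14.8   5.8]
 [272.  180.  357.1 -11.1   5.8]
 [273.  180.  351.5  -9.5   0.8]
 [274.  180.  349.9  -5.7   1.1]
 [245.  181.  482.4 -60.  106.5]
 [246.  181.  479.1 -57.7 104.2]
 [247.  181.  474.3 -56.3  99.9]
 [248.  181.  474.9 -51.5 103.1]
 [249.  181.  471.9 -49.  101.2]
 [250.  181.  469.9 -45.8 100.9]
 [251.  181.  466.6 -43.5  98.7]
 [270.  181.  359.  -19.3  -3. ]
 [271.  181.  360.1 -14.2   1. ]
 [272.  181.  361.3  -9.    5.1]
 [273.  181.  353.3  -8.6  -3.3]
 [274.  181.  358.5  -1.4   6.2]
 [245.  182.  498.5 -49.9 123.4]
 [246.  182.  501.1 -43.8 129.6]
 [247.  182.  480.9 -52.4 103.1]
 [248.  182.  481.8 -47.4 106.9]
 [249.  182.  474.7 -47.6  99.2]
 [250.  182.  477.  -41.7 104.9]
 [251.  182.  447.2 -55.7  65.2]
 [271.  182.  361.5 -13.5  -3.4]
 [272.  182.  361.8  -8.7  -0.5]
 [273.  182.  355.9  -7.2  -6. ]
 [274.  182.  359.6  -0.8   1.4]
 [245.  183.  503.1 -47.3 124.1]
 [246.  183.  502.1 -43.5 125.1]
 [247.  183.  498.6 -41.4 122.5]]
nutmeg []
```

View pics/6.png

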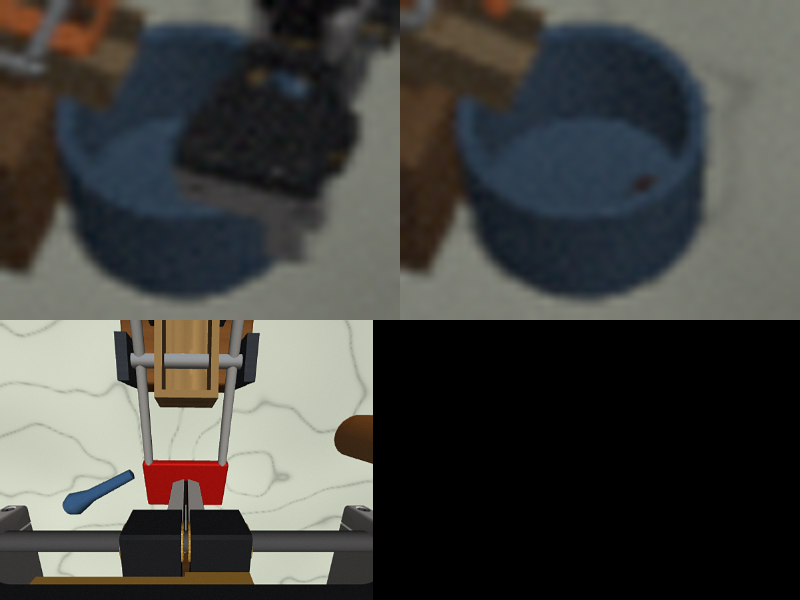

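Top right of the picture, a brown cap at (645,183) peeks over the near rim, inside the mortar, so the nutmeg has dropped in. I'll ease the lever up.

```bash
python3 -m handwheel '[[0,0,2,0,0,0,1],[0,0,5,0,0,0,1],[0,0,8,0,0,0,1],[0,0,11,0,0,0,1],[0,0,14,0,0,0,1],[0,0,17,0,0,0,1],[0,0,20,0,0,0,1],[0,0,22,0,0,0,1],[0,0,24,0,0,0,1],[0,0,26,0,0,0,1],[0,0,28,0,0,0,1],[0,0,30,0,0,0,1]]' | grep -E 'pos|force'
python3 -m handwheel '[[0,0,1,0,0,0,1],[0,0,2,0,0,0,1],[0,0,3,0,0,0,1],[0,0,4,0,0,0,1],[0,0,5,0,0,0,1],[0,0,6,0,0,0,1],[0,0,7,0,0,0,1],[0,0,8,0,0,0,1],[0,0,9,0,0,0,1],[0,0,10,0,0,0,1],[0,0,11,0,0,0,1],[0,0,12,0,0,0,1]]' | grep -E 'pos|force'
python3 -m handwheel '[[0,0,10,0,0,0,1],[0,0,40,0,0,0,1],[0,0,80,0,0,0,1],[10,-30,100,0,0,0,1],[15,-60,100,0,0,0,1],[15,-60,100,0,0,0,1],[15,-60,100,0,0,0,1]]' | grep -E 'pos|force'
python3 - <<'E'
from m import *
p=shot('side','7');bowls(p);show(p,['paddle','lip','nutmeg_center','mortar'])
q=shot('scene');bowls(q);show(q,['paddle','lip','mortar'])
a=cv2.resize(p['color'][190:320,200:320],(400,433),interpolation=2);b=cv2.resize(q['color'][140:250,200:302],(400,433),interpolation=2)
cv2.imwrite('pics/7c.png',np.hstack([a,b])[:,:,::-1])
E
```

```text
position: [516.9, -266.7, 141.5]
contact_force: [1.7, -0.1, 2.4]
gripper_force: 1.2
position: [516.9, -267.0, 153.5]
contact_force: [-0.1, -0.0, -0.3]
gripper_force: 0.0
position: [531.9, -326.5, 253.6]
contact_force: [-0.4, 0.2, 0.4]
gripper_force: 0.0
bowl 0.77 top 99.8 rim c,r [450.2 274.8  72.5] 223
bowl 0.6 top 50.1 rim c,r [598.8  57.1  42.2] 19
paddle [([519.0, -267.0, 145.0], 0.89)]
lip [([745.0, 256.0, -1.0], 0.67), ([482.0, -49.0, 139.0], 0.5)]
nutmeg_center []
mortar [([446.0, 278.0, -1.0], 0.78), ([746.0, 255.0, -3.0], 0.73), ([606.0, 61.0, -1.0], 0.48)]
bowl 0.93 top 102.2 rim c,r [451.6 278.9  71.7] 248
bowl 0.62 top 53.1 rim c,r [607.8  61.4  35.8] 52
bowl 0.59 top 79.5 rim c,r [477.7 -11.6  54.7] 116
paddle [([517.0, -271.0, 151.0], 0.68)]
lip [([485.0, -50.0, 136.0], 0.42)]
mortar [([476.0, -13.0, -0.0], 0.97), ([600.0, 58.0, -8.0], 0.94), ([450.0, 278.0, 0.0], 0.81)]
```

View pics/7c.png

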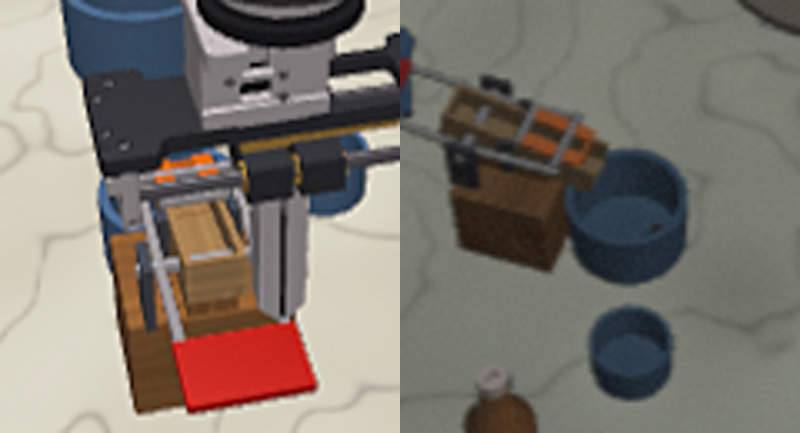

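The lid is shut (left crop, around (190,165)), the paddle is level, and the nutmeg's top shows inside the mortar at (657,227). The arm touches nothing, so I'm handing in.

```bash
python3 -c "
from m import *
print(readout.read_state()['time'],job.close_job())"
```

```text
the job is handed in; nothing more can be done
17.2 None
```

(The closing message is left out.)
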